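# Seal the push-top storage containers, tallest first

### The job

Seal the three square push-top storage containers for putting away: with the fingertips, gently press the raised button in each lid all the way down, the tallest container first, then the middle one, then the shortest. Leave each container standing where it is: do not grip, lift, tip or push it along. Leave the round container, which is already sealed, and everything else alone.

Things in the scene. Friction and masses are not known exactly. Their poses are not given: they have to be found in the camera images.
- tall_box: the tallest of the three square push-top storage containers: grey body, white lid 100x100 mm, lid top 130 mm above the worktop; loose, about 0.7 kg, rigid. Origin: centre of its underside, z up, x and y along its sides. A wall cabinet hangs low over the back half of the worktop, behind the containers: travel low and straight from one to the next
- tall_top (a point): centre of the flat top of the tall container's seal button, a white disc 50 mm in diameter in the middle of the lid, inside a thin steel ring; the point sinks with the button: 141 mm above the worktop when fully up, 131 mm when fully down. z up
- tall_button (a joint): travel of the tall container's seal button in m: 0 fully up (11 mm proud of the lid), 0.010 fully down (1 mm proud, hard stop); starts 0 to 0.002. It slides straight down against a steady friction of about 3 N, without a spring, and stays where it is left
- middle_box: the middle one of the three square push-top storage containers: grey body, white lid 100x100 mm, lid top 90 mm above the worktop; loose, about 0.55 kg, rigid. Origin: centre of its underside, z up, x and y along its sides. A wall cabinet hangs low over the back half of the worktop, behind the containers: travel low and straight from one to the next
- middle_top (a point): centre of the flat top of the middle container's seal button, a white disc 50 mm in diameter in the middle of the lid, inside a thin steel ring; the point sinks with the button: 101 mm above the worktop when fully up, 91 mm when fully down. z up
- middle_button (a joint): travel of the middle container's seal button in m: 0 fully up (11 mm proud of the lid), 0.010 fully down (1 mm proud, hard stop); starts 0 to 0.002. It slides straight down against a steady friction of about 3 N, without a spring, and stays where it is left
- short_box: the shortest of the three square push-top storage containers: grey body, white lid 100x100 mm, lid top 50 mm above the worktop; loose, about 0.45 kg, rigid. Origin: centre of its underside, z up, x and y along its sides. A wall cabinet hangs low over the back half of the worktop, behind the containers: travel low and straight from one to the next
- short_top (a point): centre of the flat top of the short container's seal button, a white disc 50 mm in diameter in the middle of the lid, inside a thin steel ring; the point sinks with the button: 61 mm above the worktop when fully up, 51 mm when fully down. z up
- short_button (a joint): travel of the short container's seal button in m: 0 fully up (11 mm proud of the lid), 0.010 fully down (1 mm proud, hard stop); starts 0 to 0.002. It slides straight down against a steady friction of about 3 N, without a spring, and stays where it is left
- round_box: round grey storage container with a white lid, diameter 100, 75 high; its button is already down and does not move; bystander. Origin: centre of its underside (mm, loose)
- garlic: garlic bulb 60x57x58; bystander (mm, loose). Origin: centre of its underside as it stood at the start
- lemon: lemon 78x55x56; bystander (mm, loose). Origin: centre of its underside as it stood at the start
- spice_jar: spice jar, diameter 45, 106 high; bystander (mm, loose). Origin: centre of its underside as it stood at the start
- mug: mug 82x114 (with handle) x97 high; bystander (mm, loose). Origin: centre of its underside as it stood at the start
- mortar: dark stone mortar, diameter 84, 60 high; bystander (mm, loose). Origin: centre of its underside as it stood at the start
- tin: low round tin, diameter 87, 40 high; bystander (mm, loose). Origin: centre of its underside as it stood at the start

How it is judged:
By the outcome, as a careful person would: the job done as asked, in the order asked, and still so for the second after the job is handed in, with the robot touching nothing.
It also fails if it takes over 56 s, if anything falls off the work surface, if the arm or the gripper's body presses on something with over 40 N, if the wrist force passes 120 N, or if a joint passes its speed limit or range.

### The arm

A 6-joint arm with a two-finger parallel gripper is mounted at the origin on a cart in front of the work surface, level with it; the furniture and walls round the work are solid. World frame = base frame: x ahead of the robot, y to its left, z up, the work surface at z = 0. Lengths are in m, angles in rad, forces in N, time in s.
With the tool pointing down it reaches from about 0.375 to 0.9 m from the base axis. Payload 3.1 kg.
Tool frame: the origin (TCP) lies between the finger pads; the fingertips stand manip.finger_overhang ahead of it and the grasp point (between the pads) lies 5 mm behind it (manip.finger_overhang is the distance from the TCP to the fingertips, in m); z points along the fingers, y is the line along which they close (so a half turn about z gives the same grasp; the last joint's range is limited). The gripper opens to 85 mm and grips with 20 to 120 N. Pads are 22 mm wide; open, the fingers measure 114 mm over their backs; the gripper's body (76 mm by 85 mm) begins 54 mm behind the grasp point. The pads swing forward as they close: fully open they stand 13 mm farther back than shut.
Start: joints at [1.06, 0.527, 1.433, -0, 1.181, -0.178], TCP at [0.204, 0.591, 0.221] pointing down, gripper open.
Joint ranges: [-3.08, 3.08], [-0.75, 2.2], [0.22, 2.44], [-1.43, 4.57], [0, 2.65], [-2.85, 2.85]. Speed limits (rad/s): [2.79, 2.79, 3.14, 3.14, 3.14, 3.14].

### API

Orientations are given as a unit quaternion [x, y, z, w].
In Python, from station import manip gives the robot as it stands.
- The arm moves only by the tool drive_tool, never from a script. Its argument "plan" is a list of rows, each a list of 7 numbers: the shift along the tool's x, y, z in m, then the turn, a rotation vector about the tool's x, y, z in degrees, then the opening, from -1 (shut) to 1 (fully open). In form: [[x, y, z, wx, wy, wz, gripper], ...]. A call has 1 to 10 rows; each row shifts and turns the commanded pose from where the row before left it, along the tool's axes as they then stand; what a row does not reach is not made up. A row lasts 1/10 s, in which the tool goes at most 50 mm and 8.59 degrees, less where a joint would pass 70% of its speed; a pose out of reach is approached as far as the arm can. A call is refused whole if a number of a shift passes 0.05 or a number of a turn 8.59, either way. A call with a gripper value outside its range is refused whole. The fingers move at their own pace and stop on an object; "newtons" is the grip in N (left out, the last holds). Time passes only in rows, so rows that do not move let the fingers close. It gives the time, the measured TCP pose, the force, the opening and the grip force at its end, in the units of the state.
- manip.sense(): the state, without advancing time (a new reading comes with each control period).
- manip.snapshot(name): name is "scene" or "top" or "wrist"; returns a dict with "image" (480x640x3 uint8, red, green, blue), "z_map" (480x640 float32, m along the optical axis (not along the pixel's ray), 0 where there is no reading), "fov_y" (degrees; the focal length in pixels is half the picture's height over the tangent of half this angle, whatever the lens; pixels are square), "cx", "cy" (the principal point, pixels), "k1" (the pictures are not rectified: a ray, as slopes to the right and down, at radius r is drawn at 1 + k1 r^2 times it, then the intrinsics apply), "extrinsics" (4x4, takes a point from camera to world coordinates); the wrist camera has in their place "mount" (4x4, takes a point from camera to tool coordinates, whose origin is the TCP and whose axes are the flange's). Camera axes: x right, y up, looking along -z (the intrinsics and any distortion apply to the point x, -y, -z); pixel columns grow to the right and rows downward; lengths in m; the calibration is good to about 2 mm. A picture is of the moment at which its call begins: read the wrist's pose just before it.
- manip.sign_off(): hands the job in; it is judged then, once.
The state is a dict: "t": time; "q": joint angles; "qd": joint speeds; "tau": joint torques, N m; "tcp_pos": TCP position; "tool_rot": TCP orientation; "force": force on the tool from outside, world axes, zero at the start; "ft_torque": the same for the moment, N m; "finger_gap": opening from 0.0 (shut) to 1.0 (fully open); "gripper_force": force on a finger pad.
Only numpy, scipy, OpenCV 4.12 (cv2) and the standard library are available. Lean on these libraries where they do the work, as an engineer would, in place of code of your own. Each camera call takes 0.05 s, during which the arm holds its last target. There are 200 camera calls.

## Working session

There is one attempt and no reset: what is moved stays moved. The work goes in short steps, Python scripts to look and compute and a tool call to move; the robot and the scene stay as the last step left them, time stands still between calls to the robot, and variables do not carry over. Pictures are saved under pics/ and viewed, at most 10 in all, crops included, and the job is handed in when it is done.

Besides the shell and the picture viewer there is one more tool, called after ">>>" as a command line: name --pt "numbers of a row" for each row, then --argument value for the rest. drive_tool: Moves the arm, as the interface text tells. Its arguments: {"type":"object","properties":{"plan":{"type":"array"},"newtons":{"type":"number"}},"required":["plan"]}

```bash
mkdir -p pics; cat > h.py <<'E'
import numpy as np,cv2
from station import manip
def snap(n,f):
    s=manip.sense(); d=manip.snapshot(n); cv2.imwrite(f'pics/{f}.png',d['image'][:,:,::-1]); np.save(f'pics/{f}.npy',dict(d=d,s=s),allow_pickle=True); return d,s
E
python3 - <<'E'
from h import *
for n in('scene','top'):
    d,s=snap(n,n+'0'); print(n,d['fov_y'],d['cx'],d['cy'],d['k1'],np.round(d['extrinsics'],3).tolist())
print(s,manip.finger_overhang)
E
```

```text
scene 45.085349779530596 328.38787171214904 249.73611044181493 -0.18639444665402477 [[-0.69, 0.419, -0.591, -0.463], [-0.724, -0.407, 0.556, 1.035], [-0.008, 0.812, 0.584, 1.1], [0.0, 0.0, 0.0, 1.0]]
top 56.295187660271 318.29220585381825 239.56455340242553 -0.03873568744926239 [[0.014, 0.982, -0.186, 0.347], [-1.0, 0.015, 0.003, 0.097], [0.006, 0.186, 0.983, 1.144], [0.0, 0.0, 0.0, 1.0]]
{'t': 0.05, 'q': array([ 1.06050525e+00,  5.28424949e-01,  1.43387185e+00, -2.73514453e-05,
        1.18140177e+00, -1.78514960e-01]), 'qd': array([ 4.95737724e-06,  1.51395368e-04, -2.20302044e-03, -1.39346867e-03,
        1.21012297e-03,  7.35072509e-04]), 'tau': array([-5.04930322e-04, -4.43685794e+01, -1.78780174e+01, -2.38839657e-04,
        3.87337481e-03,  7.62508563e-06]), 'tcp_pos': array([0.2032075 , 0.59028077, 0.22026865]), 'tool_rot': array([ 1.65123038e-01,  9.86272413e-01, -9.95394211e-04, -3.43611076e-04]), 'force': array([-0.67984725, -0.81091663,  0.63945408]), 'ft_torque': array([-0.01045862,  0.03440989, -0.00680582]), 'gripper_force': 0.0, 'finger_gap': 1.000083291036189} 0.014
```

View pics/scene0.png

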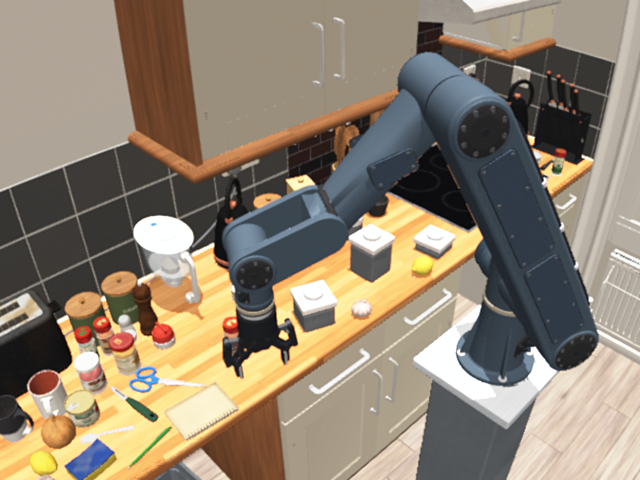

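View pics/top0.png

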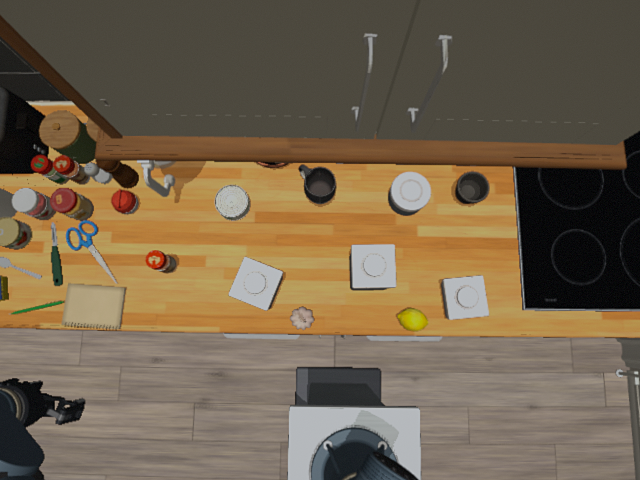

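The top view shows the tall box at (373,266), the middle one at (256,283) and the short one at (465,297). The round box is at (410,192). In the scene view the same lids are at (371,238), (313,297) and (433,238). Next I'll triangulate the lids from both views.

```bash
cat >> h.py <<'E'
def ray(d,uv,T=None):
    T=d['extrinsics'] if T is None else T
    f=240/np.tan(np.radians(d['fov_y'])/2)
    K=np.array([[f,0,d['cx']],[0,f,d['cy']],[0,0,1.]])
    p=cv2.undistortPoints(np.array(uv,float).reshape(-1,1,2),K,np.array([d['k1'],0,0,0.]))[:,0]
    v=np.c_[p[:,0],-p[:,1],-np.ones(len(p))]@T[:3,:3].T
    return T[:3,3],v
def plane(d,uv,z,T=None):
    o,v=ray(d,uv,T); return o+v*((z-o[2])/v[:,2])[:,None]
def tri(a,b):
    A=[];B=[]
    for o,v in(a,b):
        v=v/np.linalg.norm(v); P=np.eye(3)-np.outer(v,v); A.append(P);B.append(P@o)
    return np.linalg.lstsq(np.vstack(A),np.hstack(B),rcond=None)[0]
def lid(img,seed,thr=(165,40)):
    hsv=cv2.cvtColor(img,cv2.COLOR_RGB2HSV)
    m=((hsv[...,2]>thr[0])&(hsv[...,1]<thr[1])).astype(np.uint8)
    m=cv2.morphologyEx(m,cv2.MORPH_CLOSE,np.ones((3,3)))
    n,l=cv2.connectedComponents(m); c=(l==l[seed[1],seed[0]]).astype(np.uint8)
    cs,_=cv2.findContours(c,cv2.RETR_EXTERNAL,cv2.CHAIN_APPROX_NONE)
    c=max(cs,key=cv2.contourArea); return c
def load(f): return np.load(f'pics/{f}.npy',allow_pickle=True).item()
E
python3 - <<'E'
from h import *
S=load('scene0')['d'];T=load('top0')['d']
vis=[]
for n,h,st,ss in(('tall',.13,(366,254),(371,248)),('mid',.09,(248,290),(305,301)),('short',.05,(457,306),(433,247))):
    c=lid(T['image'],st); r=cv2.minAreaRect(c); ct=cv2.boxPoints(r)
    P=plane(T,ct,h); 
    e=P-np.roll(P,1,0); print(n,'area',cv2.contourArea(c),'centre',P.mean(0).round(4),'sides',np.linalg.norm(e,axis=1).round(4),'yaw',np.degrees(np.arctan2(e[:,1],e[:,0])).round(1))
    c2=lid(S['image'],ss); q=cv2.minEnclosingTriangle(c2); hull=cv2.convexHull(c2)
    ap=hull
    for k in np.arange(1,15,.5):
        ap=cv2.approxPolyDP(hull,k,True)
        if len(ap)<=4:break
    print(' scene area',cv2.contourArea(c2),ap[:,0].tolist())
    a=ray(T,[r[0]])
    if len(ap)==4:
        p=ap[:,0].astype(float); # diagonal crossing
        L=np.cross(np.cross([*p[0],1],[*p[2],1]),np.cross([*p[1],1],[*p[3],1])); L=L[:2]/L[2]
        b=ray(S,[L]); print(' tri',tri((a[0],a[1][0]),(b[0],b[1][0])).round(4))
    i=S['image'].copy()
    z=T['z_map'][st[1]-2:st[1]+3,st[0]-2:st[0]+3]; o,v=ray(T,[st]); print(' depth pt',(o+v[0]*np.median(z)).round(4))
    ti=T['image'].copy(); cv2.drawContours(ti,[np.intp(ct)],0,(255,0,0),1); cv2.polylines(i,[ap],True,(255,0,0),1)
    x,y=st;X,Y=ss
    vis.append(np.hstack([cv2.resize(ti[y-45:y+45,x-45:x+45],(260,260)),cv2.resize(i[Y-45:Y+45,X-45:X+45],(260,260))]))
cv2.imwrite('pics/v.png',np.vstack(vis)[:,:,::-1])
cv2.imwrite('pics/v.png',cv2.resize(cv2.imread('pics/v.png'),(400,600)))
# bystander coords at rough heights
for n,uv,z in(('garlic',(302,318),.03),('lemon',(412,320),.03),('round',(411,190),.075),('redjar',(157,261),.1),('mortar',(472,188),.06),('mug',(319,186),.097),('cab',(350,160),.4)): print(n,plane(T,[uv],z)[0].round(3))
o,v=ray(T,[(350,150),(350,100)]);print('cab',[(o+v[k]*T['z_map'][y,350]).round(3) for k,y in((0,150),(1,100))])
E
```

```text
tall area 1740.5 centre [ 0.4799 -0.0327  0.13  ] sides [0.0963 0.099  0.0964 0.0973] yaw [  0.  -89.1 179.   90.8]
 scene area 800.5 [[349, 236], [371, 224], [394, 238], [372, 254]]
 tri [ 0.4812 -0.0325  0.1246]
 depth pt [ 0.5067 -0.0155  0.1311]
mid area 1680.0 centre [0.4405 0.2411 0.09  ] sides [0.0987 0.0986 0.1002 0.0979] yaw [  69.5  -19.3 -110.9  159.8]
 scene area 1011.5 [[323, 280], [335, 305], [303, 314], [291, 288]]
 tri [0.4409 0.2424 0.0796]
 depth pt [0.423  0.2554 0.0989]
short area 1548.5 centre [ 0.4171 -0.2685  0.05  ] sides [0.0997 0.1014 0.1003 0.0998] yaw [   5.2  -82.2 -175.7   97.5]
 scene area 653.5 [[414, 237], [429, 225], [454, 235], [440, 252]]
 tri [ 0.4189 -0.2673  0.0472]
 depth pt [ 0.395  -0.2453  0.0506]
garlic [0.362 0.131 0.03 ]
lemon [ 0.36  -0.139  0.03 ]
round [ 0.678 -0.135  0.075]
redjar [0.487 0.473 0.1  ]
mortar [ 0.691 -0.293  0.06 ]
mug [0.678 0.094 0.097]
cab [0.63  0.041 0.4  ]
cab [array([0.618, 0.047, 0.476]), array([0.633, 0.057, 0.609])]
```

View pics/v.png

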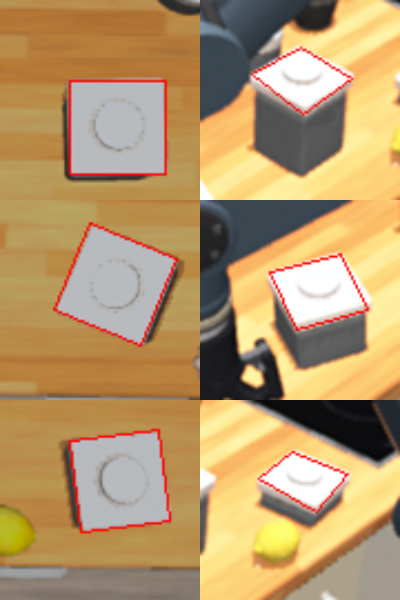

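>>> drive_tool --pt "-0.01 -0.01 0 0 0 0 -1" --pt "-0.02 -0.022 0 0 0 0 -1" --pt "-0.025 -0.027 0 0 0 0 -1" --pt "-0.025 -0.027 0 0 0 0 -1" --pt "-0.025 -0.027 0 0 0 0 -1" --pt "-0.025 -0.027 0 0 0 0 -1" --pt "-0.025 -0.027 0 0 0 0 -1" --pt "-0.025 -0.027 0 0 0 0 -1" --pt "-0.025 -0.027 0 0 0 0 -1" --pt "-0.025 -0.027 0 0 0 0 -1"

```text
t: 1.1
tcp_pos: [0.3401, 0.2792, 0.2212]
tool_rot: [0.165, 0.986, -0.0, -0.0]
force: [1.4, -0.1, 0.0]
finger_gap: -0.001
gripper_force: 0.0
```

>>> drive_tool --pt "-0.025 -0.027 0 0 0 0 -1" --pt "-0.025 -0.027 0 0 0 0 -1" --pt "-0.025 -0.027 0 0 0 0 -1" --pt "-0.025 -0.027 0 0 0 0 -1" --pt "-0.025 -0.027 0 0 0 0 -1" --pt "-0.025 -0.027 0 0 0 0 -1" --pt "-0.025 -0.027 0 0 0 0 -1" --pt "-0.02 -0.022 0 0 0 0 -1" --pt "0 0 0 0 0 0 -1" --pt "0 0 0 0 0 0 -1"

```text
t: 2.1
tcp_pos: [0.4549, 0.0178, 0.221]
tool_rot: [0.166, 0.986, 0.0, -0.001]
force: [0.9, 0.7, -0.1]
finger_gap: -0.001
gripper_force: 0.0
```

```bash
cat >> h.py <<'E'
from scipy.spatial.transform import Rotation as Ro
def toolT(s):
    T=np.eye(4);T[:3,:3]=Ro.from_quat(s['tool_rot']).as_matrix();T[:3,3]=s['tcp_pos'];return T
def delta(s,p): return (toolT(s)[:3,:3].T@(np.array(p)-s['tcp_pos'])).round(4)
E
python3 - <<'E'
from h import *
d,s=snap('wrist','w1')
print(s['t'],s['tcp_pos'],s['force'],s['q'].round(2),s['finger_gap'],delta(s,[.4805,-.0325,.141+.014+.02]))
E
```

```text
2.1 [0.45494951 0.0178284  0.2209722 ] [ 0.92052489  0.72502993 -0.11815981] [-0.21  0.3   1.84  0.    1.   -1.44] -0.0013434714293851784 [-0.0407 -0.0392  0.0459]
```

View pics/w1.png

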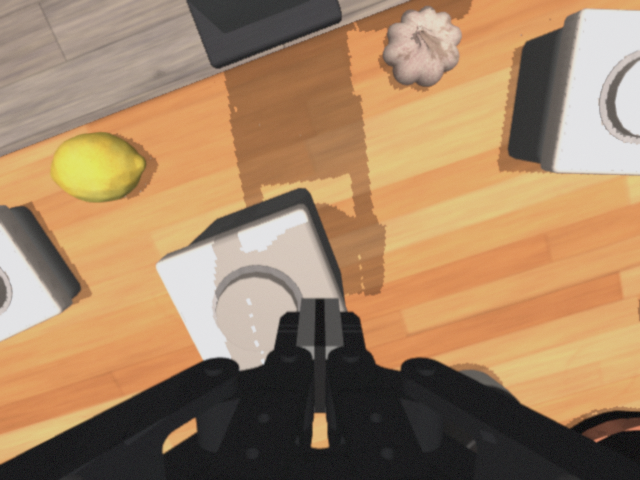

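The wrist view shows the tall button's ring centred near (258,312), with the closed fingertips at (320,320).

```bash
python3 - <<'E'
from h import *
L=load('w1');d,s=L['d'],L['s'];T=toolT(s)@d['mount']
print(plane(d,[(258,308)],.141,T),plane(d,[(158,266),(303,203)],.13,T))
TT=load('top0')['d'];P=plane(TT,cv2.boxPoints(cv2.minAreaRect(lid(TT['image'],(366,254)))),.13);print(P)
print(plane(TT,[(374,265),(255,283),(467,297)],.14)[0],plane(TT,[(255,283)],.1),plane(TT,[(467,297)],.06))
E
```

```text
[[ 0.47710312 -0.02777938  0.141     ]] [[ 0.43545095 -0.07849924  0.13      ]
 [ 0.42774097  0.01810301  0.13      ]]
[[ 0.52732871  0.01641194  0.13      ]
 [ 0.52883846 -0.0825571   0.13      ]
 [ 0.43240767 -0.080948    0.13      ]
 [ 0.43106181  0.01633989  0.13      ]]
[ 0.48048727 -0.03249821  0.14      ] [[0.43943107 0.23960493 0.1       ]] [[ 0.41639637 -0.26755434  0.06      ]]
```

>>> drive_tool --pt "-0.02 -0.019 0 0 0 0 -1" --pt "-0.02 -0.02 0 0 0 0 -1" --pt "0 0 0.02 0 0 0 -1" --pt "0 0 0.02 0 0 0 -1" --pt "0 0 0.012 0 0 0 -1" --pt "0 0 0.003 0 0 0 -1" --pt "0 0 0 0 0 0 -1" --pt "0 0 0 0 0 0 -1"

```text
t: 2.95
tcp_pos: [0.4812, -0.0309, 0.1668]
tool_rot: [0.165, 0.986, -0.0, 0.0]
force: [0.6, -0.1, -0.3]
finger_gap: -0.002
gripper_force: 0.0
```

>>> drive_tool --pt "0 0 0.003 0 0 0 -1" --pt "0 0 0.003 0 0 0 -1" --pt "0 0 0.003 0 0 0 -1" --pt "0 0 0.002 0 0 0 -1" --pt "0 0 0.002 0 0 0 -1" --pt "0 0 0.002 0 0 0 -1" --pt "0 0 0 0 0 0 -1"

```text
t: 3.65
tcp_pos: [0.4808, -0.0314, 0.1509]
tool_rot: [0.165, 0.986, 0.0, -0.0]
force: [0.0, -0.0, 0.4]
finger_gap: 0.003
gripper_force: 0.0
```

>>> drive_tool --pt "0 0 0.001 0 0 0 -1" --pt "0 0 0.001 0 0 0 -1" --pt "0 0 0.001 0 0 0 -1"

```text
t: 3.95
tcp_pos: [0.481, -0.0314, 0.1482]
tool_rot: [0.165, 0.986, -0.0, 0.0]
force: [-0.2, 0.5, 0.5]
finger_gap: -0.003
gripper_force: 0.0
```

>>> drive_tool --pt "0 0 0.001 0 0 0 -1" --pt "0 0 0.001 0 0 0 -1"

```text
t: 4.15
tcp_pos: [0.481, -0.0314, 0.1462]
tool_rot: [0.165, 0.986, -0.0, 0.0]
force: [-0.7, 0.5, -0.6]
finger_gap: 0.0
gripper_force: 0.0
```

>>> drive_tool --pt "0 0 0.001 0 0 0 -1" --pt "0 0 0.001 0 0 0 -1"

```text
t: 4.35
tcp_pos: [0.481, -0.0314, 0.1441]
tool_rot: [0.165, 0.986, -0.0, 0.0]
force: [0.1, 0.7, 0.4]
finger_gap: 0.0
gripper_force: 0.0
```

```bash
python3 - <<'E'
from h import *
a=[]
d,s=snap('wrist','w2');snap('scene','s2');print(s['tcp_pos'],s['force'])
i=load('s2')['d']['image'];w=d['image']
cv2.imwrite('pics/v2.png',np.hstack([cv2.resize(i[190:290,320:430],(440,400)),w[150:400,180:440][:, :]] if 0 else [cv2.resize(i[190:290,320:430],(440,400)),cv2.resize(w[150:400,220:420],(320,400))])[:,:,::-1])
E
```

```text
[ 0.48099487 -0.03141264  0.14414586] [0.10225042 0.71414729 0.35961628]
```

View pics/v2.png

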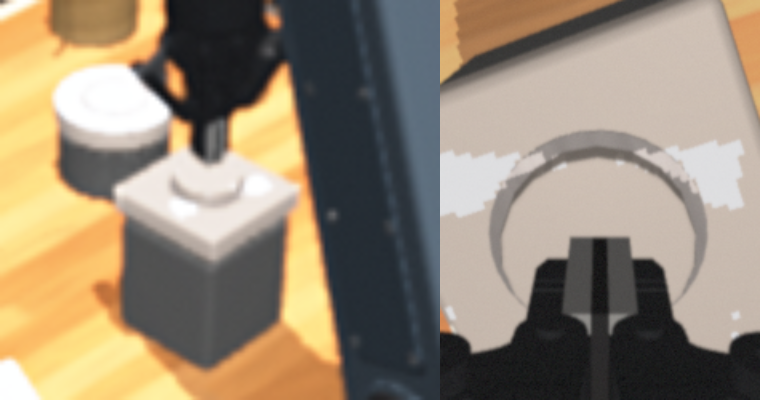

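The button is still up and the fingertips are just above it, roughly centred. I'll keep going down in 1 mm steps.

>>> drive_tool --pt "0 0 0.001 0 0 0 -1" --pt "0 0 0.001 0 0 0 -1"

```text
t: 4.65
tcp_pos: [0.481, -0.0314, 0.1422]
tool_rot: [0.165, 0.986, -0.0, 0.0]
force: [1.0, -0.1, -0.5]
finger_gap: -0.001
gripper_force: 0.0
```

>>> drive_tool --pt "0 0 0.001 0 0 0 -1" --pt "0 0 0.001 0 0 0 -1"

```text
t: 4.85
tcp_pos: [0.481, -0.0314, 0.1401]
tool_rot: [0.165, 0.986, -0.0, -0.0]
force: [-0.1, -0.3, -0.4]
finger_gap: -0.002
gripper_force: 0.0
```

>>> drive_tool --pt "0 0 0.001 0 0 0 -1" --pt "0 0 0.001 0 0 0 -1"

```text
t: 5.05
tcp_pos: [0.4809, -0.0314, 0.1381]
tool_rot: [0.165, 0.986, 0.0, -0.0]
force: [-0.7, 0.3, 0.0]
finger_gap: 0.001
gripper_force: 0.0
```

```bash
python3 - <<'E'
from h import *
d,s=snap('wrist','w3');snap('scene','s3');print(s['tcp_pos'],s['force'],s['tau'].round(2))
i=load('s3')['d']['image'];w=d['image']
cv2.imwrite('pics/v3.png',np.hstack([cv2.resize(i[190:290,320:430],(440,400)),cv2.resize(w[150:400,220:420],(320,400))])[:,:,::-1])
z=d['z_map']; print(z[240,300:345:4].round(3), z[255:360:10,320].round(3), d['mount'].round(3))
T=toolT(s)@d['mount']
for uv in((300,255),(320,240),(290,225),(320,320),(330,310),(315,308)):
    o,v=ray(d,[uv],T);print(uv,(o+v[0]*z[uv[1],uv[0]]).round(4))
E
```

```text
[ 0.48094582 -0.03140471  0.13812422] [-0.74154965  0.26130359  0.02171251] [ 0.000e+00 -3.513e+01 -1.138e+01 -0.000e+00  2.000e-02 -0.000e+00]
[0.167 0.166 0.166 0.166 0.166 0.165 0.166 0.165 0.166 0.166 0.167 0.166] [0.157 0.159 0.16  0.161 0.163 0.144 0.137 0.13  0.124 0.119 0.117] [[ 0.001  0.96   0.281  0.072]
 [ 1.    -0.001 -0.001  0.001]
 [-0.001  0.281 -0.96  -0.153]
 [ 0.     0.     0.     1.   ]]
(300, 255) [ 0.4568 -0.0299  0.1391]
(320, 240) [ 0.4555 -0.0215  0.1322]
(290, 225) [ 0.4466 -0.0308  0.1298]
(320, 320) [ 0.4701 -0.0266  0.1701]
(330, 310) [ 0.4713 -0.0235  0.1625]
(315, 308) [ 0.4697 -0.0282  0.1609]
```

View pics/v3.png

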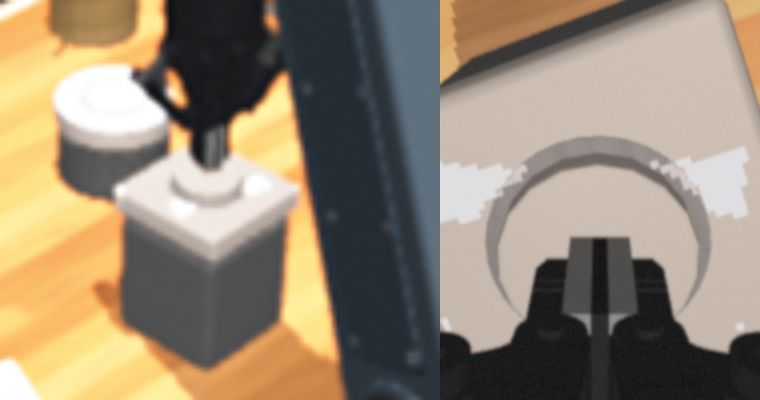

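By wrist depth the button top is at 0.139 and the fingertip edge at about 0.153. The closed tips therefore sit higher than nominal, so I'll continue down under force feedback.

>>> drive_tool --pt "0 0 0.002 0 0 0 -1" --pt "0 0 0.002 0 0 0 -1" --pt "0 0 0.002 0 0 0 -1"

```text
t: 5.45
tcp_pos: [0.4809, -0.0314, 0.132]
tool_rot: [0.165, 0.986, -0.0, -0.0]
force: [-0.4, 0.5, -0.2]
finger_gap: -0.001
gripper_force: 0.0
```

>>> drive_tool --pt "0 0 0.001 0 0 0 -1" --pt "0 0 0.001 0 0 0 -1" --pt "0 0 0.001 0 0 0 -1"

```text
t: 5.75
tcp_pos: [0.4809, -0.0314, 0.1293]
tool_rot: [0.165, 0.986, -0.0, -0.0]
force: [-1.4, 0.2, 2.5]
finger_gap: 0.002
gripper_force: 1.4
```

>>> drive_tool --pt "0 0 0.001 0 0 0 -1" --pt "0 0 0.001 0 0 0 -1" --pt "0 0 0.001 0 0 0 -1"

```text
t: 6.05
tcp_pos: [0.4809, -0.0314, 0.1263]
tool_rot: [0.165, 0.986, -0.0, 0.0]
force: [-0.5, -0.3, 2.8]
finger_gap: 0.002
gripper_force: 1.4
```

>>> drive_tool --pt "0 0 0.001 0 0 0 -1" --pt "0 0 0.001 0 0 0 -1" --pt "0 0 0.001 0 0 0 -1" --pt "0 0 0.001 0 0 0 -1"

```text
t: 6.45
tcp_pos: [0.4809, -0.0314, 0.1221]
tool_rot: [0.165, 0.986, 0.0, -0.0]
force: [-0.8, 0.5, 1.9]
finger_gap: -0.001
gripper_force: 1.4
```

>>> drive_tool --pt "0 0 0.0005 0 0 0 -1" --pt "0 0 0.0005 0 0 0 -1"

```text
t: 6.65
tcp_pos: [0.4809, -0.0314, 0.1211]
tool_rot: [0.165, 0.986, -0.0, -0.0]
force: [-0.9, -0.2, 4.1]
finger_gap: -0.002
gripper_force: 1.4
```

>>> drive_tool --pt "0 0 0.0005 0 0 0 -1" --pt "0 0 0.0005 0 0 0 -1"

```text
t: 6.85
tcp_pos: [0.481, -0.0314, 0.1209]
tool_rot: [0.165, 0.986, -0.0, 0.0]
force: [-3.0, 0.5, 13.0]
finger_gap: -0.001
gripper_force: 6.6
```

The tall button reached its hard stop at 13 N. Now I'll retreat and move to the middle box.

>>> drive_tool --pt "0 0 -0.003 0 0 0 -1" --pt "0 0 -0.012 0 0 0 -1" --pt "0 0 -0.015 0 0 0 -1" --pt "0 0 -0.012 0 0 0 -1" --pt "0 0 0 0 0 0 -1"

```text
t: 7.35
tcp_pos: [0.4823, -0.0318, 0.1633]
tool_rot: [0.165, 0.986, -0.0, 0.002]
force: [0.2, -0.6, -0.0]
finger_gap: -0.001
gripper_force: 0.0
```

>>> drive_tool --pt "0.008 0.015 0 0 0 0 -1" --pt "0.015 0.029 0 0 0 0 -1" --pt "0.015 0.029 0 0 0 0 -1" --pt "0.015 0.029 0 0 0 0 -1" --pt "0.015 0.029 0 0 0 0 -1" --pt "0.015 0.029 0 0 0 0 -1" --pt "0.015 0.029 0 0 0 0 -1" --pt "0.015 0.029 0 0 0 0 -1" --pt "0.0145 0.026 0 0 0 0 -1" --pt "0 0 0 0 0 0 -1"

```text
t: 8.35
tcp_pos: [0.4389, 0.2436, 0.1614]
tool_rot: [0.163, 0.987, 0.0, -0.0]
force: [0.2, 0.6, -0.3]
finger_gap: 0.001
gripper_force: 0.0
```

```bash
python3 - <<'E'
from h import *
d,s=snap('wrist','w4');snap('top','t4')
print(s['t'],s['tcp_pos'],s['force'],s['q'].round(2),delta(s,[.44,.2405,.106]))
t=load('t4')['d']; t0=load('top0')['d']
cv2.imwrite('pics/v4.png',np.hstack([cv2.resize(t['image'][200:340,220:520],(600,280)),]) [:,:,::-1])
a=cv2.resize(t['image'][200:340,220:520],(600,280));b=cv2.resize(d['image'],(400,300)); b=np.hstack([b,np.zeros((300,200,3),np.uint8)])
cv2.imwrite('pics/v4.png',np.vstack([a,b])[:,:,::-1])
E
```

```text
8.35 [0.43887418 0.2435875  0.16138324] [ 0.20351897  0.64511932 -0.32600124] [ 0.28  0.45  1.8   0.    0.89 -0.96] [-0.0021 -0.0026  0.0554]
```

View pics/v4.png

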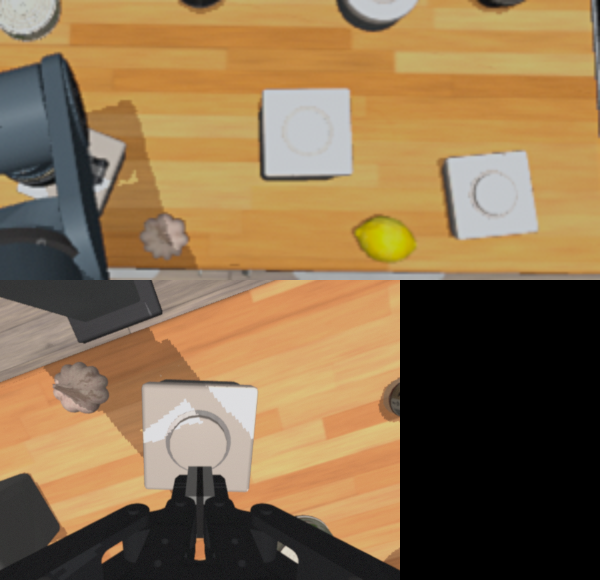

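The tall button is now flush and its box hasn't moved. The tool is over the middle button (wrist crop (198,440)), so I'll go down.

>>> drive_tool --pt "0 -0.002 0.01 0 0 0 -1" --pt "0 0 0.02 0 0 0 -1" --pt "0 0 0.02 0 0 0 -1" --pt "0 0 0.012 0 0 0 -1" --pt "0 0 0.004 0 0 0 -1" --pt "0 0 0 0 0 0 -1" --pt "0 0 0 0 0 0 -1"

```text
t: 9.15
tcp_pos: [0.4398, 0.2388, 0.0966]
tool_rot: [0.165, 0.986, 0.0, 0.0]
force: [0.7, 0.2, 0.2]
finger_gap: 0.003
gripper_force: 0.0
```

>>> drive_tool --pt "0 0 0.002 0 0 0 -1" --pt "0 0 0.001 0 0 0 -1" --pt "0 0 0.001 0 0 0 -1" --pt "0 0 0.001 0 0 0 -1" --pt "0 0 0.001 0 0 0 -1" --pt "0 0 0.001 0 0 0 -1"

```text
t: 9.75
tcp_pos: [0.4393, 0.239, 0.0893]
tool_rot: [0.165, 0.986, 0.0, 0.0]
force: [0.2, -1.2, 2.9]
finger_gap: -0.003
gripper_force: 1.4
```

>>> drive_tool --pt "0 0 0.001 0 0 0 -1" --pt "0 0 0.001 0 0 0 -1" --pt "0 0 0.001 0 0 0 -1" --pt "0 0 0.001 0 0 0 -1" --pt "0 0 0.001 0 0 0 -1" --pt "0 0 0.001 0 0 0 -1" --pt "0 0 0.001 0 0 0 -1"

```text
t: 10.45
tcp_pos: [0.4393, 0.239, 0.0821]
tool_rot: [0.165, 0.986, 0.0, 0.0]
force: [0.8, 1.7, 2.1]
finger_gap: 0.001
gripper_force: 1.4
```

>>> drive_tool --pt "0 0 0.0005 0 0 0 -1" --pt "0 0 0.0005 0 0 0 -1"

```text
t: 10.65
tcp_pos: [0.4393, 0.239, 0.0811]
tool_rot: [0.165, 0.986, 0.0, -0.0]
force: [0.1, 0.5, 3.3]
finger_gap: -0.001
gripper_force: 1.4
```

>>> drive_tool --pt "0 0 0.0005 0 0 0 -1"

```text
t: 10.75
tcp_pos: [0.4393, 0.239, 0.0809]
tool_rot: [0.165, 0.986, 0.0, 0.0]
force: [-1.7, 0.7, 8.7]
finger_gap: 0.003
gripper_force: 4.5
```

>>> drive_tool --pt "0 0 -0.003 0 0 0 -1" --pt "0 0 -0.015 0 0 0 -1" --pt "0 0 -0.025 0 0 0 -1" --pt "0 0 -0.025 0 0 0 -1" --pt "0 0 -0.017 0 0 0 -1" --pt "0 0 0 0 0 0 -1"

```text
t: 11.35
tcp_pos: [0.4409, 0.2393, 0.1677]
tool_rot: [0.165, 0.986, 0.001, 0.002]
force: [0.3, -0.6, -0.2]
finger_gap: -0.002
gripper_force: 0.0
```

>>> drive_tool --pt "-0.005 -0.016 0 0 0 0 -1" --pt "-0.01 -0.033 0 0 0 0 -1" --pt "-0.01 -0.033 0 0 0 0 -1" --pt "-0.01 -0.033 0 0 0 0 -1" --pt "-0.01 -0.033 0 0 0 0 -1" --pt "-0.01 -0.033 0 0 0 0 -1" --pt "-0.01 -0.033 0 0 0 0 -1" --pt "-0.01 -0.033 0 0 0 0 -1" --pt "-0.01 -0.033 0 0 0 0 -1" --pt "-0.01 -0.033 0 0 0 0 -1"

```text
t: 12.35
tcp_pos: [0.4262, -0.0891, 0.1646]
tool_rot: [0.165, 0.986, 0.0, -0.001]
force: [-1.1, -0.5, 0.1]
finger_gap: -0.005
gripper_force: 0.0
```

>>> drive_tool --pt "-0.01 -0.033 0 0 0 0 -1" --pt "-0.01 -0.033 0 0 0 0 -1" --pt "-0.01 -0.033 0 0 0 0 -1" --pt "-0.01 -0.033 0 0 0 0 -1" --pt "-0.007 -0.023 0 0 0 0 -1" --pt "-0.002 -0.018 0 0 0 0 -1" --pt "0 0 0 0 0 0 -1" --pt "0 0 0 0 0 0 -1"

```text
t: 13.15
tcp_pos: [0.4163, -0.2667, 0.1646]
tool_rot: [0.166, 0.986, 0.001, -0.001]
force: [-0.4, 0.8, 0.3]
finger_gap: -0.002
gripper_force: 0.0
```

```bash
python3 - <<'E'
from h import *
d,s=snap('wrist','w5');snap('top','t5')
print(s['t'],s['tcp_pos'],s['force'],s['q'].round(2),delta(s,[.417,-.268,.054]))
t=load('t5')['d']
a=cv2.resize(t['image'][200:340,220:520],(600,280));b=cv2.resize(d['image'],(400,300)); b=np.hstack([b,np.zeros((300,200,3),np.uint8)])
cv2.imwrite('pics/v5.png',np.vstack([a,b])[:,:,::-1])
E
```

```text
13.15 [ 0.41628448 -0.26673529  0.16462598] [-0.43705126  0.75762157  0.2602124 ] [-0.8   0.44  1.81  0.    0.89 -2.03] [-0.0014 -0.0011  0.1106]
```

View pics/v5.png

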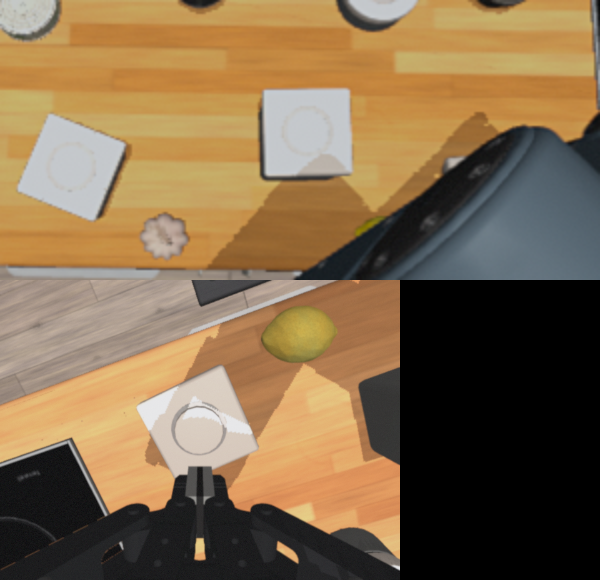

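Both finished buttons are flush in place. The short button is at (200,430) in the wrist crop, just ahead of the tips as expected, so I'll go down.

>>> drive_tool --pt "-0.001 -0.001 0.015 0 0 0 -1" --pt "0 0 0.025 0 0 0 -1" --pt "0 0 0.025 0 0 0 -1" --pt "0 0 0.025 0 0 0 -1" --pt "0 0 0.014 0 0 0 -1" --pt "0 0 0.004 0 0 0 -1" --pt "0 0 0 0 0 0 -1" --pt "0 0 0 0 0 0 -1"

```text
t: 14.05
tcp_pos: [0.4182, -0.2686, 0.0583]
tool_rot: [0.165, 0.986, -0.0, 0.0]
force: [-0.4, -0.4, 0.8]
finger_gap: 0.001
gripper_force: 0.0
```

>>> drive_tool --pt "0 0 0.002 0 0 0 -1" --pt "0 0 0.001 0 0 0 -1" --pt "0 0 0.001 0 0 0 -1" --pt "0 0 0.001 0 0 0 -1" --pt "0 0 0.001 0 0 0 -1"

```text
t: 14.55
tcp_pos: [0.4177, -0.2688, 0.0517]
tool_rot: [0.165, 0.986, -0.0, 0.0]
force: [-0.2, 0.7, -0.2]
finger_gap: 0.001
gripper_force: 0.0
```

>>> drive_tool --pt "0 0 0.001 0 0 0 -1" --pt "0 0 0.001 0 0 0 -1" --pt "0 0 0.001 0 0 0 -1" --pt "0 0 0.001 0 0 0 -1" --pt "0 0 0.001 0 0 0 -1"

```text
t: 15.05
tcp_pos: [0.4177, -0.2688, 0.0468]
tool_rot: [0.165, 0.986, -0.0, 0.0]
force: [-0.2, 0.3, 2.2]
finger_gap: -0.003
gripper_force: 1.4
```

>>> drive_tool --pt "0 0 0.001 0 0 0 -1" --pt "0 0 0.001 0 0 0 -1" --pt "0 0 0.001 0 0 0 -1" --pt "0 0 0.001 0 0 0 -1" --pt "0 0 0.001 0 0 0 -1"

```text
t: 15.55
tcp_pos: [0.4177, -0.2688, 0.0416]
tool_rot: [0.165, 0.986, -0.0, -0.0]
force: [-0.4, 0.1, 2.5]
finger_gap: 0.003
gripper_force: 1.4
```

>>> drive_tool --pt "0 0 0.0005 0 0 0 -1" --pt "0 0 0.0005 0 0 0 -1"

```text
t: 15.75
tcp_pos: [0.4177, -0.2688, 0.0409]
tool_rot: [0.165, 0.986, -0.0, -0.0]
force: [-1.5, 0.8, 9.8]
finger_gap: -0.002
gripper_force: 4.8
```

>>> drive_tool --pt "0 0 -0.003 0 0 0 -1" --pt "0 0 -0.015 0 0 0 -1" --pt "0 0 -0.025 0 0 0 -1" --pt "0 0 -0.03 0 0 0 -1" --pt "0 0 -0.03 0 0 0 -1" --pt "0 0 -0.015 0 0 0 -1" --pt "0 0 0 0 0 0 -1" --pt "0 0 0 0 0 0 -1"

```text
t: 16.55
tcp_pos: [0.4175, -0.2685, 0.1584]
tool_rot: [0.165, 0.986, 0.0, -0.0]
force: [0.4, -0.1, -0.8]
finger_gap: -0.001
gripper_force: 0.0
```

```bash
python3 - <<'E'
from h import *
d,s=snap('wrist','w6');snap('scene','s6')
print(s['t'],s['tcp_pos'],s['force'])
T=toolT(s)@d['mount'];z=d['z_map']
for uv in((320,225),(300,235),(340,235),(320,170),(250,210)):
    o,v=ray(d,[uv],T);print(uv,(o+v[0]*z[uv[1],uv[0]]).round(4))
i=load('s6')['d']['image']
cv2.imwrite('pics/v6.png',np.hstack([cv2.resize(d['image'],(400,300)),cv2.resize(i[200:335,280:460],(400,300))])[:,:,::-1])
E
```

```text
16.55 [ 0.41751454 -0.26850614  0.158413  ] [ 0.40446409 -0.08229246 -0.78389238]
(320, 225) [ 0.4098 -0.2644  0.0515]
(300, 235) [ 0.4119 -0.2786  0.0515]
(340, 235) [ 0.4201 -0.2546  0.0514]
(320, 170) [ 0.3773 -0.2533  0.0511]
(250, 210) [ 0.3869 -0.3032  0.049 ]
```

View pics/v6.png

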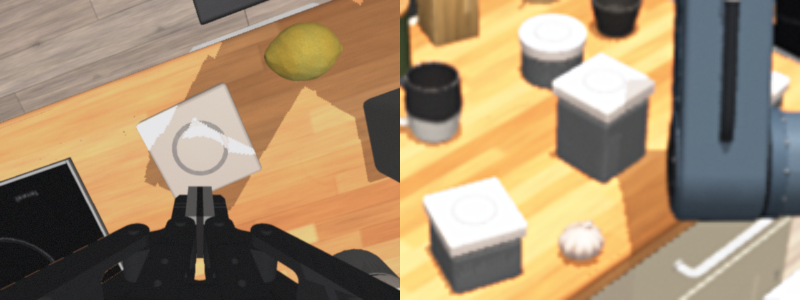

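All three buttons are flush, the containers stand where they were, and the arm is clear.

```bash
python3 -c "
from station import manip
print(manip.sign_off())"
```

```text
the job is handed in; nothing more can be done
None
```

I pressed all three buttons down to their stops in the order asked (tall, middle, short), with peak readings of about 9–13 N. The containers still stand where they were, and I handed the job in about 17 s into the 56 s limit.

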